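# Fit a brake shoe return spring onto its anchor post with a spring puller

## Task

A drum brake lies on the bench and the return spring of the shoe nearer the robot is still off. Take the spring puller out of its wooden block, catch the pull loop at the spring's free end with it, and stretch the spring so that its round eye goes over the head of the anchor post and sits on the post below the head, drawing the loose shoe home; do not overstretch the spring, force anything, touch the brake with the gripper or disturb the things lying round. Then unhook the puller and stand it back in the same hole of its block.

Things in the scene. Friction and masses are not known exactly. Their poses are not given: they have to be found in the camera images.
- puller: Spring puller, loose, 0.14 kg, upright in its block. Origin: foot of the shank, on its axis; z up the shank, x where the hook's lip points. The lip, 3 mm thick and wide, lies at the very foot and reaches 7 mm from the axis along +x; shank 5 mm round; a shoulder 13 mm across at z = 10.5 to 16 mm (the wire goes between lip and shoulder); a flange 29 mm across at z = 34 to 39 mm stands on the block
- puller_handle (a point): Point on the axis of the puller's red square handle, 66 mm above the puller's foot; the handle is 26 x 26 mm, flats facing the puller's x and y, and reaches from 27 mm below this point to 38 mm above it. The spring pulls sideways at the foot with up to about 10 N, so grip firmly
- spring_eye (a point): Free end of the return spring, of 3.2 mm wire, lying level; origin: centre of its round eye (13.5 mm inside); x points away from the coils along the spring, z up. Beyond the eye follows the pull loop. The coils' other end is hooked into the shoe about 70 mm behind the eye (slack); there the spring swings sideways and lifts freely, and sinks back to level by itself
- pull_loop (a point): Centre of the pull loop's opening, 17 mm in front of the eye's centre; axes as the spring end's. The opening is 14 mm long (x) and 10 mm wide; the middle of its end wire, which the puller pulls, lies 8.6 mm in front of this point
- spring_end (a joint): stretch of the spring in m: 0 slack; about 0.016 with the eye sitting on the post, about 0.019 with the eye centred over it. Pull is 2 N plus 0.43 N per mm. Beyond 0.030 it is overstretched and spoilt
- anchor_post: Fixed steel post of the brake, 8 mm thick, domed head 11 mm across from 4.5 to 9.5 mm above the origin; origin: on the axis at the height where the eye's wire belongs, 46 mm above the bench. The eye passes the head with 1.2 mm to spare all round and then, drawn by the spring, sits 2.8 mm off centre under the head. The other shoe's spring already sits on it, 6 mm lower
- shoe (a joint): swing of the loose shoe (the one the spring is hooked into) about its lower end, in rad: 0 home against the post, 0.02 to 0.055 at the start; the spring's pull draws it home
- brake: Drum brake lying flat, fixed, 200 mm across; origin: centre of its underside; +y points to the anchor post, -x to the loose shoe. Its shoes' linings reach 40 mm above the bench, the post 55.5 mm, the springs 52 mm. Pressing or pulling on it with the puller by more than 20 N does damage; fitting the spring needs about 10 N
- block_hole (a point): Middle of the mouth of the block's middle hole, 20 mm across, going right through, 38 mm above the bench; the fixed wooden block is 150 x 60 x 38 mm. x and y as the block's sides (x along the 150)
- screw_jar: bystander: screw jar with green lid, loose, 54 mm across, 82 mm tall, origin under the middle
- tape_roll: bystander: roll of black tape lying flat, loose, 53 mm across, 19 mm tall, origin under the middle

How it is judged:
On the way, in this order (a step that is already met when the one before it is completed fails the run):
1. the puller has been lifted out of its block (height (world z) of puller above 0.05 m), for 0.1 s.
2. the puller, hooked in the pull loop, has stretched the spring by more than 12 mm (value of joint spring_end above 0.012 m and contact force between puller and brake above 2 N), for 0.1 s.
At the end, for the whole second after the job is handed in: The spring's eye is round the post below its head (within 5 mm of the axis and no more than 3 mm above its seat), the spring stretched, the shoe home (below 0.01 rad), and the puller upright and still in the block's middle hole, its flange down on the block (horizontal distance between spring_eye and anchor_post below 0.005 m and z of spring_eye in the frame of anchor_post below 0.003 m and value of joint spring_end above 0.012 m and value of joint shoe below 0.01 rad and horizontal distance between puller and block_hole below 0.008 m and height (world z) of puller below 0.009 m and angle between puller's own z axis and vertical below 0.12 rad and linear speed of puller below 0.02 m/s); the robot touches nothing.
It fails at once if the spring is overstretched: more than 30 mm (value of joint spring_end above 0.03 m).
It fails at once if the puller is forced against the brake or its spring with more than 20 N (contact force between puller and brake above 20 N).
It fails at once if the gripper touches the brake or its spring (contact force between any of the fingers, the arm and brake above 0.5 N).
It fails at once if the screw jar or the roll of tape is moved more than 20 mm (distance of any of screw_jar, tape_roll from where it was at the start of the episode above 0.02 m).
It also fails if it takes over 67 s, if anything falls off the work surface, if the arm or the gripper's body presses on something with over 40 N, if the wrist force passes 120 N, or if a joint passes its speed limit or range.

## Robot

A 7-joint arm with a two-finger parallel gripper is mounted at the origin on a cart in front of the work surface, level with it; the furniture and walls round the work are solid. World frame = base frame: x ahead of the robot, y to its left, z up, the work surface at z = 0. Lengths are in m, angles in rad, forces in N, time in s.
With the tool pointing down it reaches from about 0.425 to 0.875 m from the base axis. Payload 4.7 kg.
Tool frame: the origin (TCP) lies midway between the tips of the shut fingers; the grasp point (between the pads) lies ctrl.grasp_offset behind it (ctrl.grasp_offset is the distance from the TCP to the grasp point, in m); z points along the fingers, y is the line along which they close (so a half turn about z gives the same grasp; the last joint's range is limited). The gripper opens to 87 mm and grips with 3 to 60 N. Pads are 19 mm wide; open, the fingers measure 117 mm over their backs; the gripper's body (75 mm by 190 mm) begins 51 mm behind the grasp point.
Start: joints at [-1.107, 0.321, -0.07, 1.45, 0.023, 1.371, -0.057], TCP at [0.283, 0.585, 0.223] pointing down, gripper open.
Joint ranges: [-2.86, 2.86], [-0.3, 2.09], [-1.38, 1.24], [0.06, 2.45], [-1.56, 4.7], [0.09, 2.05], [-2.69, 2.69]. Speed limits (rad/s): [2.57, 2.57, 3.14, 3.14, 3.14, 3.14, 3.14].

## Interface

Orientations are given as a rotation vector (axis times angle).
In Python, from bench import ctrl gives the robot as it stands. The module is installed in compiled form; this text tells all that it offers.
- The arm moves only by the tool jog_arm, never from a script. Its argument "moves" is one flat list of numbers, 7 for each row, row after row: the shift along the tool's x, y, z in units of 30 cm (1.0 is 30 cm), then the turn, a rotation vector about the tool's x, y, z in units of 60 degrees (1.0 is 60 degrees), then the gripper's target within -1 to 1 (fully open at 1, half-way at 0, shut at -1). In form: [x, y, z, wx, wy, wz, fingers, x, y, z, wx, wy, wz, fingers, ...]. A call has exactly 8 rows; each row is the pose to reach, as a shift and turn from the pose commanded when the call began, along the tool's axes at that moment; what a row does not reach only later rows make up. A row lasts 1/8 s, in which the tool goes at most 62.5 mm and 10.7 degrees, less where a joint would pass 70% of its speed; a pose out of reach is approached as far as the arm can. A call with a number of a shift or a turn outside -1 to 1 is refused whole. A call with a gripper value outside its range is refused whole. The fingers move at their own pace and stop on an object; "newtons" is the grip in N (left out, the last holds). Time passes only in rows, so rows that repeat a pose let the fingers close, or fill a call up. It gives the time, the measured TCP pose, the force, the opening and the grip force at its end, in the units of the state.
- ctrl.get_state(): the state, without advancing time (a new reading comes with each control period).
- ctrl.get_image(name): name is "scene" or "top"; returns a dict with "pixels" (400x640x3 uint8, red, green, blue), "fx", "fy", "cx", "cy" (pixels), "xyz" and "rotation" of the camera in the world. Camera axes: x right, y up, looking along -z (the intrinsics and any distortion apply to the point x, -y, -z); pixel columns grow to the right and rows downward; lengths in m; the calibration is good to about 2 mm. A picture is of the moment at which its call begins. There is no depth.
- ctrl.close_job(): hands the job in; it is judged then, once.
The state is a dict: "time": time; "joint_positions": joint angles; "qd": joint speeds; "joint_torque": joint torques, N m; "position": TCP position; "tool_rot": TCP orientation; "ft_force": force on the tool from outside, world axes, zero at the start; "torque": the same for the moment, N m; "grip_width": opening from 0.0 (shut) to 1.0 (fully open); "grip_force": force on a finger pad.
Only numpy, scipy, OpenCV 4.12 (cv2) and the standard library are available. Lean on these libraries where they do the work, as an engineer would, in place of code of your own. Each camera call takes 0.05 s, during which the arm holds its last target. There are 200 camera calls.

## Working session

There is one attempt and no reset: what is moved stays moved. The work goes in short steps, Python scripts to look and compute and a tool call to move; the robot and the scene stay as the last step left them, time stands still between calls to the robot, and variables do not carry over. Pictures are saved under pics/ and viewed, at most 10 in all, crops included, and the job is handed in when it is done.

Besides the shell and the picture viewer there is one more tool, called after "Call:" by a JSON object that holds its "fn" and its "kwargs", one argument or row to a line. jog_arm: Moves the arm, as the interface text tells. Its arguments: {"type":"object","properties":{"moves":{"type":"array"},"newtons":{"type":"number"}},"required":["moves"]}

```bash
mkdir -p pics
cat > h.py <<'E'
import numpy as np, cv2
from scipy.spatial.transform import Rotation as R
from bench import ctrl
def snap(name,fn,crop=None,scale=1):
    im=ctrl.get_image(name); p=im.pop("pixels")[:,:,::-1]
    np.save("pics/%s_cal.npy"%name,im,allow_pickle=True)
    np.save("pics/%s_px.npy"%name,p)
    save(p,fn,crop,scale); return im
def save(p,fn,crop=None,scale=1):
    if crop: x0,y0,x1,y1=crop; p=p[y0:y1,x0:x1]
    cv2.imwrite("pics/"+fn,cv2.resize(p,None,fx=scale,fy=scale,interpolation=cv2.INTER_CUBIC))
def cal(name): return np.load("pics/%s_cal.npy"%name,allow_pickle=True).item()
def rotm(c):
    r=np.array(c["rotation"]); return r if r.shape==(3,3) else R.from_rotvec(r).as_matrix()
def ray(name,u,v):
    c=cal(name); d=np.array([(u-c["cx"])/c["fx"],-(v-c["cy"])/c["fy"],-1])
    return np.array(c["xyz"]),rotm(c)@d
def at(name,u,v,z):
    o,d=ray(name,u,v); return o+d*(z-o[2])/d[2]
def proj(name,P):
    c=cal(name); q=rotm(c).T@(np.array(P)-c["xyz"]); return c["cx"]-c["fx"]*q[0]/q[2], c["cy"]+c["fy"]*q[1]/q[2]
E
python3 - <<'E'
from h import *
for n in("top","scene"):
    c=snap(n,n+"0.png",None,1.25); print(n,c)
print(ctrl.get_state(),ctrl.grasp_offset)
E
```

```text
top {'fx': 371.4320424027028, 'fy': 371.4320424027028, 'cx': 324.97270403579097, 'cy': 193.0371868729354, 'xyz': array([ 0.38438479, -0.01900583,  1.05115319]), 'rotation': array([ 0.12631823, -0.11722677, -1.56278235])}
scene {'fx': 435.3460975374802, 'fy': 435.3460975374802, 'cx': 315.5394897935205, 'cy': 200.05090040081052, 'xyz': array([ 0.10356167, -0.74283521,  0.64741352]), 'rotation': array([ 0.96410494, -0.25773329, -0.52970242])}
{'time': 0.1, 'joint_positions': array([-1.10689384,  0.32172984, -0.07008804,  1.45156152,  0.02261265,
        1.37079649, -0.05691574]), 'qd': array([-2.05910782e-03, -8.07944343e-04, -2.08930570e-03, -1.95969439e-03,
       -2.92634405e-04,  7.91585016e-05,  1.27436743e-03]), 'joint_torque': array([ 1.88829739e-05, -4.92571557e+01, -4.05425057e-01, -3.13398135e+01,
       -6.41048932e-02,  3.94559931e-02,  7.42536349e-05]), 'position': array([0.28244135, 0.58487543, 0.221579  ]), 'tool_rot': array([-7.00517160e-01, -3.06220973e+00,  2.64756614e-03]), 'ft_force': array([ 0.12640473,  0.19279728, -0.55470102]), 'torque': array([0.00323077, 0.00599766, 0.00641787]), 'grip_force': 0.0, 'grip_width': 0.9987798673515836} 0.0187
```

View pics/top0.png

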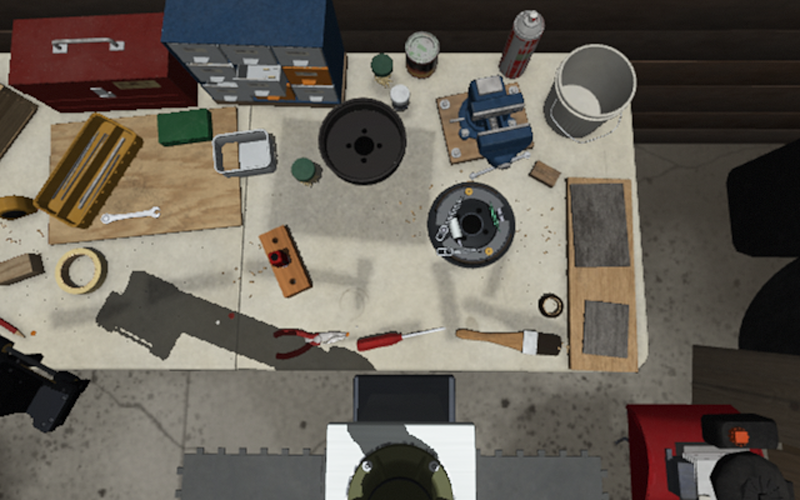

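View pics/scene0.png

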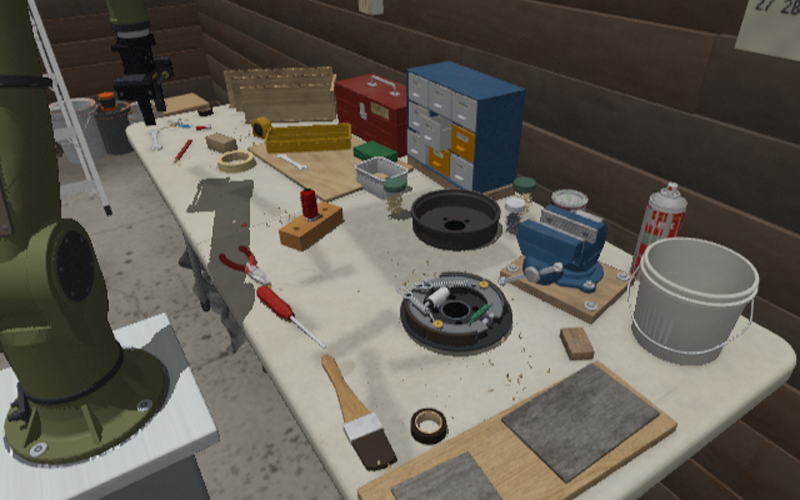

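The pictures show the block with the red puller at about (285,262) in the top view and the brake at (471,224). In the scene view the brake is at (456,312) and the block at (311,225). I'll enlarge these spots next.

Run:
```python
from h import *
t=np.load("pics/top_px.npy"); s=np.load("pics/scene_px.npy")
def C(p,x,y,w,h,k): return cv2.resize(p[y:y+h,x:x+w],None,fx=k,fy=k,interpolation=cv2.INTER_CUBIC)
A=C(t,338,140,80,80,5); B=C(s,315,210,100,80,4)
D=C(t,200,175,60,65,5)[:,:300]; 
W=np.zeros((400,800,3),np.uint8); W[:400,:400]=A; W[:320,400:800]=B
cv2.imwrite("pics/brk.png",W)
W=np.zeros((325,800,3),np.uint8); W[:,:300]=D; W[:325,310:310+325]=C(s,215,140,65,65,5); cv2.imwrite("pics/blk.png",W)
```

```text
(no output)
```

View pics/brk.png

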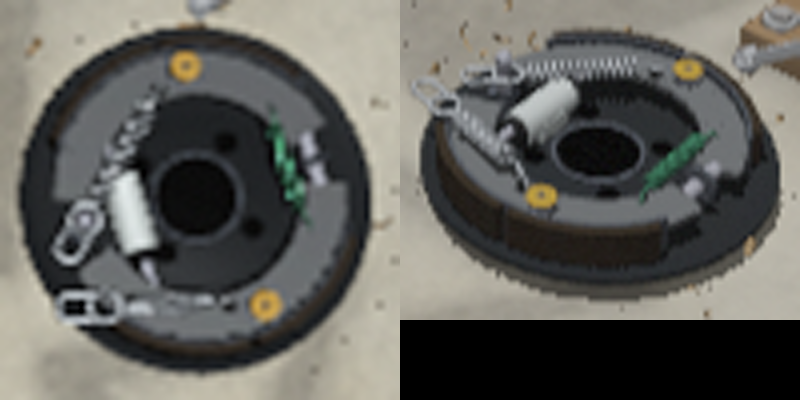

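View pics/blk.png

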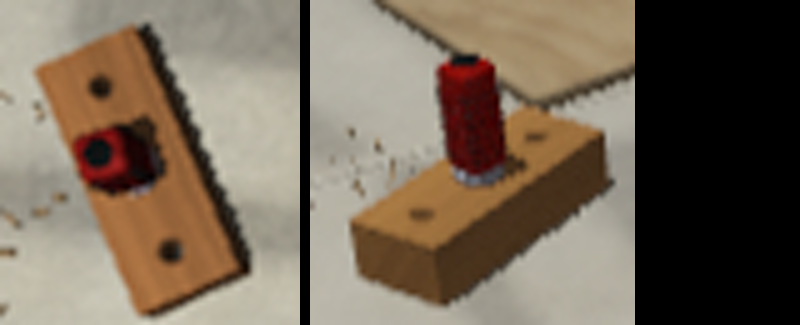

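```bash
cat >> h.py <<'E'
def tri(a,b):
    (o1,d1),(o2,d2)=ray("top",*a),ray("scene",*b)
    d1=d1/np.linalg.norm(d1);d2=d2/np.linalg.norm(d2)
    t=np.linalg.lstsq(np.c_[d1,-d2],o2-o1,rcond=None)[0]
    p,q=o1+d1*t[0],o2+d2*t[1]; return (p+q)/2,np.linalg.norm(p-q)
E
python3 - <<'E'
from h import *
np.set_printoptions(precision=4,suppress=True)
T=lambda x,y:(338+x/5,140+y/5); S=lambda x,y:(315+(x-400)/4,210+y/4)
for n,a,b,z in [("post",(86,216),(504,58),.0555),("eye",(105,308),(452,106),.049),("loop",(72,308),(430,88),.049),("pinA",(186,66),(688,69),.04),("pinB",(266,306),(542,195),.04),("hub",(198,197),(598,152),.02)]:
    print(n,"tri",*tri(T(*a),S(*b)),"top",at("top",*T(*a),z),"scene",at("scene",*S(*b),z))
T=lambda x,y:(200+x/5,175+y/5); S=lambda x,y:(215+(x-310)/5,140+y/5)
h=[]
for n,a,b,z in [("h1",(100,88),(537,136),.038),("h2",(171,251),(422,214),.038),("handletop",(98,154),(466,62),.104)]:
    print(n,"tri",*tri(T(*a),S(*b)),"top",at("top",*T(*a),z),"scene",at("scene",*S(*b),z));
E
```

```text
post tri [ 0.5677 -0.095   0.0515] 0.0012709525142713758 top [ 0.5676 -0.095   0.0555] scene [ 0.564  -0.0992  0.0555]
eye tri [ 0.5206 -0.1069  0.0446] 0.004667075927588417 top [ 0.518  -0.1055  0.049 ] scene [ 0.5199 -0.1121  0.049 ]
loop tri [ 0.5194 -0.0883  0.0461] 0.0026002243154709262 top [ 0.5179 -0.0875  0.049 ] scene [ 0.5187 -0.0918  0.049 ]
pinA tri [ 0.6552 -0.1524  0.0423] 0.0004397121457047915 top [ 0.656  -0.1528  0.04  ] scene [ 0.6571 -0.1501  0.04  ]
pinB tri [ 0.5206 -0.1942  0.0435] 0.0010938004661867724 top [ 0.5206 -0.1945  0.04  ] scene [ 0.5236 -0.1911  0.04  ]
hub tri [ 0.5851 -0.161   0.0196] 0.0004954656708022694 top [ 0.5853 -0.161   0.02  ] scene [ 0.5846 -0.1613  0.02  ]
h1 tri [0.5444 0.2777 0.0361] 0.0027036680956814595 top [0.5429 0.2776 0.038 ] scene [0.5443 0.2741 0.038 ]
h2 tri [0.454  0.2345 0.0365] 0.001794706246216628 top [0.453  0.2344 0.038 ] scene [0.4539 0.2317 0.038 ]
handletop tri [0.4988 0.2566 0.1064] 0.0019608964451506418 top [0.4982 0.2576 0.104 ] scene [0.5015 0.2606 0.104 ]
```

Run:
```python
from h import *
t=np.load("pics/top_px.npy"); s=np.load("pics/scene_px.npy")
def C(p,x,y,w,h,k): return cv2.resize(p[y:y+h,x:x+w],None,fx=k,fy=k,interpolation=cv2.INTER_CUBIC)
W=np.zeros((480,800,3),np.uint8); W[:400,:400]=C(t,211,196,25,25,16); W[:480,420:780]=C(s,236,148,24,32,15); 
W=np.clip(W.astype(float)*1.8,0,255).astype(np.uint8)
cv2.imwrite("pics/hd.png",W)
```

```text
(no output)
```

View pics/hd.png

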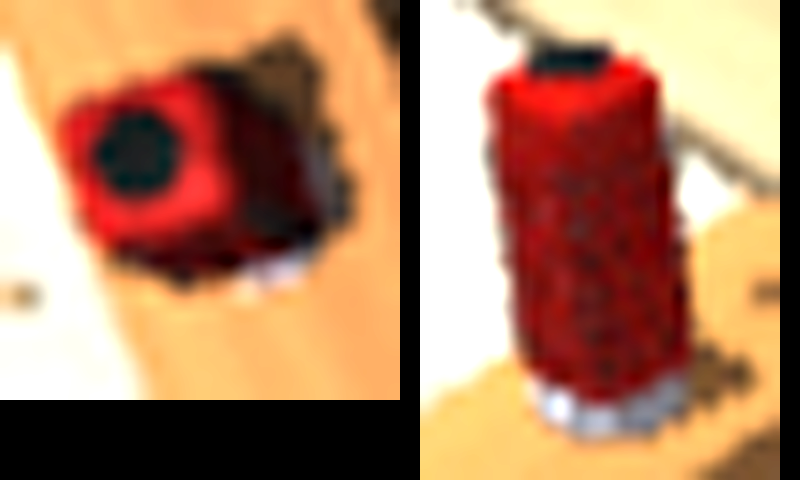

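The enlarged view shows the square handle's top face, with corners at about (60,120), (195,80), (235,215) and (100,250). Next is its yaw and the grasp move.

```bash
cat >> h.py <<'E'
np.set_printoptions(precision=4,suppress=True)
def down(yaw): # tool z down, tool x at world yaw
    c,s=np.cos(yaw),np.sin(yaw); x=np.array([c,s,0]); z=np.array([0,0,-1.]); return np.c_[x,np.cross(z,x),z]
def mv(P,yaw=None,p0=None,r0=None):
    st=ctrl.get_state(); p=np.array(st["position"]) if p0 is None else np.array(p0)
    Rm=R.from_rotvec(st["tool_rot"]).as_matrix() if r0 is None else r0
    Rt=Rm if yaw is None else down(yaw)
    d=Rm.T@(np.array(P)-p)/.3; w=R.from_matrix(Rm.T@Rt).as_rotvec()/np.radians(60)
    print("move",np.round(d,4),"turn",np.round(w,4))
def st():
    s=ctrl.get_state(); x=R.from_rotvec(s["tool_rot"]).as_matrix()
    print("t",s["time"],"p",s["position"],"xyaw",np.degrees(np.arctan2(x[1,0],x[0,0])),"zax",x[:,2],"f",s["ft_force"],"w",s["grip_width"],s["grip_force"],"q",s["joint_positions"])
E
python3 - <<'E'
from h import *
q=[(60,120),(195,80),(235,215),(100,250)]
P=[at("top",211+x/16,196+y/16,.104) for x,y in q]
for i in range(4):
    e=P[(i+1)%4]-P[i]; print(e,np.degrees(np.arctan2(e[1],e[0]))%90)
print(np.mean(P,0)); st()
for yd in (-167+90-90,):
  pass
for yd in [12,-78,102,-168]: print(yd);mv([.4985,.256,.17],np.radians(yd))
E
```

```text
[ 0.0066 -0.0214  0.    ] 17.06715680767742
[-0.0218 -0.0075  0.    ] 18.88482974426472
[-0.0057  0.0214  0.    ] 14.992836406595018
[0.021  0.0075 0.    ] 19.663056946575978
[0.4967 0.256  0.104 ]
t 0.1 p [0.2824 0.5849 0.2216] xyaw 154.2292514993267 zax [-0.0006 -0.0016 -1.    ] f [ 0.1264  0.1928 -0.5547] w 0.9987798673515836 0.0 q [-1.1069  0.3217 -0.0701  1.4516  0.0226  1.3708 -0.0569]
12
move [-1.1252 -0.6738  0.1732] turn [-0.0006  0.0021  2.3705]
-78
move [-1.1252 -0.6738  0.1732] turn [-0.001  -0.0018 -2.1295]
102
move [-1.1252 -0.6738  0.1732] turn [-0.0015  0.0008  0.8705]
-168
move [-1.1252 -0.6738  0.1732] turn [-0.0016 -0.0004 -0.6295]
```

Call:
{"fn": "jog_arm", "kwargs": {
  "moves": [-0.16,-0.095,0,0,0,0.13,1,-0.33,-0.2,0.0,0,0,0.26,1,-0.5,-0.3,0.05,0,0,0.4,1,-0.66,-0.4,0.1,0,0,0.53,1,-0.82,-0.5,0.15,0,0,0.66,1,-0.95,-0.6,0.17,0,0,0.775,1,-1,-0.674,0.17,0,0,0.775,1,-1,-0.674,0.17,0,0,0.775,1]
}}

```text
time: 1.1
position: [0.4656, 0.2702, 0.1713]
tool_rot: [1.858, 2.533, -0.001]
ft_force: [0.2, 1.0, -0.1]
grip_width: 0.999
grip_force: 0.0
```

Run:
```python
from h import *
st(); mv([.498,.256,.12],np.radians(107.7)); mv([.498,.256,.049],np.radians(107.7))
```

```text
t 1.1 p [0.4656 0.2702 0.1713] xyaw 107.46577558967525 zax [-0.0004 -0.0008 -1.    ] f [ 0.1802  0.9779 -0.1377] w 0.9989529151999936 0.0 q [-0.7793  0.1149  0.2193  1.8057 -0.026   1.2245 -0.2477]
move [-0.0775  0.089   0.1709] turn [-0.0006  0.0006 -0.0039]
move [-0.0774  0.0892  0.4076] turn [-0.0006  0.0006 -0.0039]
```

Call:
{"fn": "jog_arm", "kwargs": {
  "moves": [-0.06,0.07,0,0,0,0,1,-0.0775,0.089,0,0,0,0,1,-0.0775,0.089,0.1,0,0,0,1,-0.0775,0.089,0.22,0,0,0,1,-0.0775,0.089,0.33,0,0,0,1,-0.0775,0.089,0.408,0,0,0,1,-0.0775,0.089,0.408,0,0,0,1,-0.0775,0.089,0.408,0,0,0,0.2],
  "newtons": 20
}}

```text
time: 2.1
position: [0.4977, 0.26, 0.0501]
tool_rot: [1.851, 2.538, 0.002]
ft_force: [0.3, 0.6, -1.3]
grip_width: 0.954
grip_force: 0.0
```

Call:
{"fn": "jog_arm", "kwargs": {
  "moves": [0,0,0,0,0,0,-0.6,0,0,0,0,0,0,-1,0,0,0,0,0,0,-1,0,0,0,0,0,0,-1,0,0,0,0,0,0,-1,0,0,0,0,0,0,-1,0,0,0,0,0,0,-1,0,0,0,0,0,0,-1]
}}

```text
time: 3.1
position: [0.4976, 0.2588, 0.0492]
tool_rot: [1.853, 2.537, 0.0]
ft_force: [0.6, -0.1, -0.5]
grip_width: 0.301
grip_force: 20.0
```

Run:
```python
from h import *
st()
```

```text
t 3.1 p [0.4976 0.2588 0.0492] xyaw 107.72296672302897 zax [ 0.0003  0.0001 -1.    ] f [ 0.5863 -0.0874 -0.5461] w 0.3005501087589347 19.99886438366957 q [-0.7316  0.2852  0.234   1.8744 -0.078   0.9904 -0.1546]
```

Call:
{"fn": "jog_arm", "kwargs": {
  "moves": [0,0,0,0,0,0,-1,0,0,-0.03,0,0,0,-1,0,0,-0.12,0,0,0,-1,0,0,-0.25,0,0,0,-1,-0.08,-0.04,-0.4,0,0,0,-1,-0.22,-0.11,-0.52,0,0,0,-1,-0.4,-0.2,-0.6,0,0,0,-1,-0.5,-0.25,-0.6,0,0,0,-1],
  "newtons": 60
}}

```text
time: 4.1
position: [0.4722, 0.0902, 0.2319]
tool_rot: [1.855, 2.533, 0.006]
ft_force: [0.1, 0.2, -0.8]
grip_width: 0.295
grip_force: 60.0
```

Call:
{"fn": "jog_arm", "kwargs": {
  "moves": [-0.15,-0.07,-0.06,0,0,0,-1,-0.3,-0.15,-0.12,0,0,0,-1,-0.45,-0.22,-0.2,0,0,0,-1,-0.6,-0.3,-0.27,0,0,0,-1,-0.75,-0.38,-0.34,0,0,0,-1,-0.88,-0.46,-0.4,0,0,0,-1,-0.95,-0.5,-0.45,0,0,0,-1,-0.95,-0.5,-0.45,0,0,0,-1]
}}

```text
time: 5.1
position: [0.4148, -0.2264, 0.3655]
tool_rot: [1.858, 2.531, 0.002]
ft_force: [0.5, 1.5, -2.0]
grip_width: 0.294
grip_force: 60.0
```

Run:
```python
from h import *
st(); s=ctrl.get_state(); f=np.array(s["position"])-[0,0,.045]
snap("scene","s1.png"); u,v=proj("scene",f); print(u,v)
p=np.load("pics/scene_px.npy"); u,v=int(u),int(v)
x0,y0=max(0,min(560,u-40)),max(0,min(325,v-45)); print(x0,y0)
save(p,"lip1.png",(x0,y0,x0+80,y0+75),8)
```

```text
t 5.1 p [ 0.4148 -0.2264  0.3655] xyaw 107.445132103903 zax [ 0.0024  0.0002 -1.    ] f [ 0.5332  1.4714 -2.0444] w 0.29414042382883765 59.99878364615142 q [-0.3743 -0.1621  0.7223  1.6455  0.106   1.6156  0.6509]
311.4840524271551 161.34377484312114
271 116
```

View pics/lip1.png

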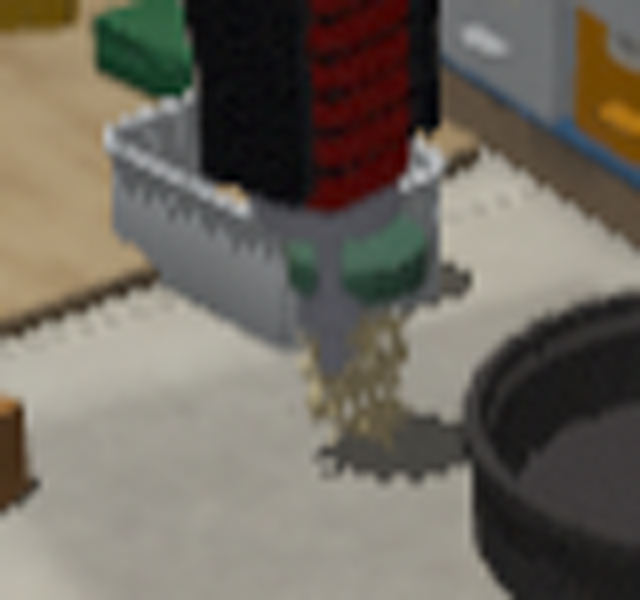

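The jar and tray behind the puller hide the lip (shank foot near (330,370) in the crop). I'll move closer to the camera, in front of bare bench.

Run:
```python
from h import *
o,d=ray("scene",275,222); d/=np.linalg.norm(d)
for r in(.42,.47,.52,.58):
    f=o+d*r; P=f+[0,0,.045]; print(P,np.hypot(*P[:2])); mv(P)
```

```text
[ 0.2461 -0.4349  0.4449] 0.49971198117049753
move [-0.4984 -0.7497 -0.2695] turn [0. 0. 0.]
[ 0.2631 -0.3983  0.4154] 0.47729361577650636
move [-0.3991 -0.6589 -0.171 ] turn [0. 0. 0.]
[ 0.28   -0.3616  0.3859] 0.45735060356967566
move [-0.2999 -0.5681 -0.0726] turn [0. 0. 0.]
[ 0.3004 -0.3176  0.3506] 0.43716074371825114
move [-0.1808 -0.4591  0.0455] turn [0. 0. 0.]
```

Call:
{"fn": "jog_arm", "kwargs": {
  "moves": [-0.06,-0.1,-0.03,0,0,0.08,-1,-0.13,-0.22,-0.06,0,0,0.18,-1,-0.2,-0.34,-0.09,0,0,0.28,-1,-0.28,-0.46,-0.12,0,0,0.38,-1,-0.35,-0.58,-0.15,0,0,0.46,-1,-0.4,-0.66,-0.17,0,0,0.5,-1,-0.4,-0.66,-0.17,0,0,0.5,-1,-0.4,-0.66,-0.17,0,0,0.5,-1]
}}

```text
time: 6.15
position: [0.2642, -0.3974, 0.4146]
tool_rot: [-2.443, -1.973, -0.001]
ft_force: [-0.0, 0.5, -2.4]
grip_width: 0.295
grip_force: 60.0
```

Run:
```python
from h import *
st(); s=ctrl.get_state(); f=np.array(s["position"])-[0,0,.045]
snap("scene","s2.png"); u,v=proj("scene",f); print(u,v)
p=np.load("pics/scene_px.npy"); u,v=int(u),int(v)
x0,y0=max(0,min(560,u-40)),max(0,min(325,v-45)); print(x0,y0)
save(p,"lip2.png",(x0,y0,x0+80,y0+75),8)
M=R.from_rotvec(s["tool_rot"]).as_matrix()
for n,a in(("x",M[:,0]),("-x",-M[:,0]),("y",M[:,1]),("-y",-M[:,1])):
    print(n,(np.array(proj("scene",f+.007*a))-[x0,y0])*8,(np.array(proj("scene",f))-[x0,y0])*8)
```

```text
t 6.15 p [ 0.2642 -0.3974  0.4146] xyaw 77.84301389994833 zax [-0.0001  0.0014 -1.    ] f [-0.0382  0.4771 -2.4429] w 0.29530688831055546 59.999010069295764 q [-0.1705 -0.1943  0.9428  1.5344  0.1578  1.7215  0.5748]
275.64401923202513 221.8131462755074
235 176
x [311.0823 338.1133] [325.1522 366.5052]
-x [339.5559 395.5707] [325.1522 366.5052]
y [375.0287 354.9749] [325.1522 366.5052]
-y [274.8622 378.131 ] [325.1522 366.5052]
```

View pics/lip2.png

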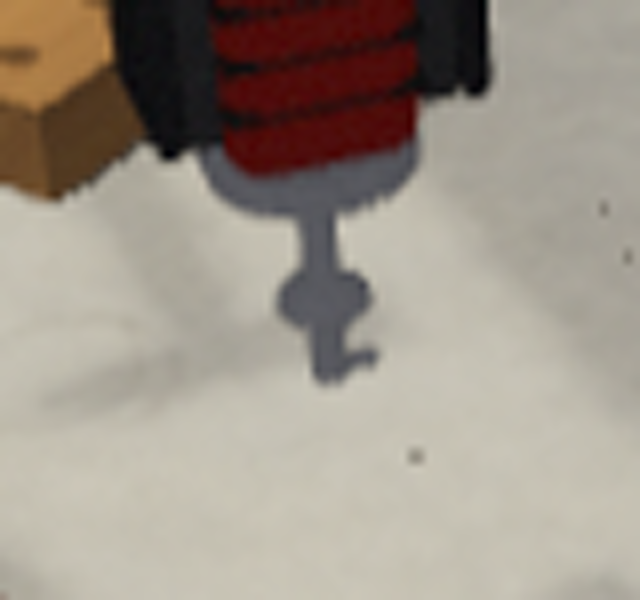

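The crop shows the lip clearly, at (375,355) with the shank foot at (327,378). So the lip points along tool +y, and the foot sits where TCP minus 45 mm predicts. Next I'll hover over the pull loop.

Run:
```python
from h import *
mv([.40,-.25,.28],np.radians(129)); mv([.5193,-.0903,.115],np.radians(180))
```

```text
move [0.5739 0.3389 0.449 ] turn [-0.0001 -0.0012 -0.8517]
move [1.1772 0.6164 0.9994] turn [ 0.0004 -0.0013 -1.7017]
```

Call:
{"fn": "jog_arm", "kwargs": {
  "moves": [0.06,0.04,0.04,0,0,-0.12,-1,0.15,0.09,0.11,0,0,-0.26,-1,0.25,0.14,0.18,0,0,-0.4,-1,0.34,0.2,0.26,0,0,-0.54,-1,0.43,0.26,0.34,0,0,-0.68,-1,0.52,0.31,0.41,0,0,-0.8,-1,0.57,0.34,0.45,0,0,-0.85,-1,0.57,0.34,0.45,0,0,-0.85,-1]
}}

```text
time: 7.2
position: [0.3998, -0.2516, 0.2794]
tool_rot: [-1.355, -2.832, 0.002]
ft_force: [-0.9, -1.1, -1.3]
grip_width: 0.294
grip_force: 60.0
```

Run:
```python
from h import *
st(); mv([.5193,-.0903,.15],np.radians(180)); mv([.5193,-.0903,.112],np.radians(180))
```

```text
t 7.2 p [ 0.3998 -0.2516  0.2794] xyaw 128.87000386713257 zax [-0.0024 -0.0002 -1.    ] f [-0.8544 -1.0911 -1.3098] w 0.29443644267133856 59.998436691239476 q [-0.4043 -0.1655  0.8228  1.8051  0.1231  1.4526  1.0752]
move [0.1682 0.6484 0.4301] turn [-0.0012 -0.002  -0.8522]
move [0.1681 0.6486 0.5568] turn [-0.0012 -0.002  -0.8522]
```

Call:
{"fn": "jog_arm", "kwargs": {
  "moves": [0.02,0.08,0.05,0,0,-0.14,-1,0.05,0.2,0.12,0,0,-0.29,-1,0.08,0.32,0.2,0,0,-0.44,-1,0.12,0.45,0.3,0,0,-0.59,-1,0.15,0.57,0.38,0,0,-0.73,-1,0.168,0.648,0.45,0,0,-0.852,-1,0.168,0.648,0.53,0,0,-0.852,-1,0.168,0.648,0.557,0,0,-0.852,-1]
}}

```text
time: 8.2
position: [0.5192, -0.0933, 0.1126]
tool_rot: [-0.007, -3.14, 0.002]
ft_force: [0.0, -0.2, -1.5]
grip_width: 0.294
grip_force: 60.0
```

Run:
```python
from h import *
st(); s=ctrl.get_state(); f=np.array(s["position"])-[0,0,.045]
snap("scene","s3.png"); print(f,proj("scene",f))
p=np.load("pics/scene_px.npy"); x0,y0=300,200
save(p,"hov.png",(x0,y0,x0+80,y0+60),10)
print("foot",(np.array(proj("scene",f))-[x0,y0])*10)
for n,P in(("post",[.567,-.095,.0555]),("loop",[.5193,-.088,.046]),("eye",[.5193,-.106,.046])): print(n,(np.array(proj("scene",P))-[x0,y0])*10)
```

```text
t 8.2 p [ 0.5192 -0.0933  0.1126] xyaw 179.73797526165617 zax [-0.0014 -0.0011 -1.    ] f [ 0.0128 -0.2215 -1.5186] w 0.29433774556797726 59.99882100149989 q [-0.5594  0.1744  0.7539  1.9117 -0.1317  1.1068  1.8125]
[ 0.5192 -0.0933  0.0676] (np.float64(322.92780938908163), np.float64(225.59602185391518))
foot [229.2781 255.9602]
post [410.1683 231.302 ]
loop [218.1039 321.0552]
eye [262.3804 362.3429]
```

View pics/hov.png

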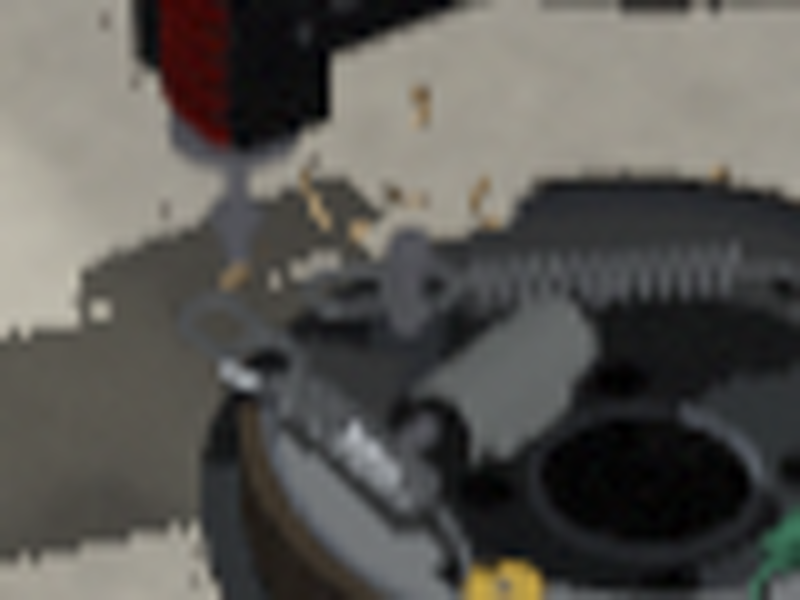

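The picture shows the pull loop's opening at about (222,327), the eye at (267,365), the post head at (408,235) and the puller foot at (237,262). All of these agree with my predictions to within about a millimetre, so I'll descend.

Run:
```python
from h import *
st(); mv([.5193,-.0903,.0905],np.radians(180))
```

```text
t 8.25 p [ 0.5189 -0.0934  0.1123] xyaw 179.7248460748069 zax [-0.0016 -0.0008 -1.    ] f [ 0.3347  0.5428 -2.0225] w 0.2953821727946577 59.99875162728131 q [-0.5592  0.1744  0.754   1.9125 -0.132   1.1063  1.8127]
move [-0.0013  0.0104  0.0727] turn [-0.0008 -0.0015 -0.0046]
```

Call:
{"fn": "jog_arm", "kwargs": {
  "moves": [-0.001,0.005,0,0,0,0,-1,-0.001,0.01,0,0,0,-0.004,-1,-0.001,0.01,0.015,0,0,-0.004,-1,-0.001,0.01,0.03,0,0,-0.004,-1,-0.001,0.01,0.045,0,0,-0.004,-1,-0.001,0.01,0.06,0,0,-0.004,-1,-0.001,0.01,0.072,0,0,-0.004,-1,-0.001,0.01,0.072,0,0,-0.004,-1]
}}

```text
time: 9.25
position: [0.5197, -0.0893, 0.0911]
tool_rot: [0.002, -3.141, 0.0]
ft_force: [1.0, -0.2, -1.4]
grip_width: 0.297
grip_force: 60.0
```

Run:
```python
from h import *
st(); mv([.5193,-.0903,.084],np.radians(180))
```

```text
t 9.25 p [ 0.5197 -0.0893  0.0911] xyaw -179.91194458879835 zax [-0.0007 -0.0001 -1.    ] f [ 1.0342 -0.1886 -1.4007] w 0.2973488412786607 59.998868806287646 q [-0.5533  0.2031  0.7458  1.9335 -0.1569  1.0639  1.8312]
move [ 0.0012 -0.0034  0.0236] turn [-0.0001 -0.0006  0.0015]
```

Call:
{"fn": "jog_arm", "kwargs": {
  "moves": [0,-0.002,0,0,0,0,-1,0,-0.003,0.006,0,0,0,-1,0,-0.003,0.012,0,0,0,-1,0,-0.003,0.018,0,0,0,-1,0,-0.003,0.024,0,0,0,-1,0,-0.003,0.024,0,0,0,-1,0,-0.003,0.024,0,0,0,-1,0,-0.003,0.024,0,0,0,-1]
}}

```text
time: 10.25
position: [0.52, -0.0902, 0.0844]
tool_rot: [-0.002, 3.141, 0.0]
ft_force: [-0.7, -0.0, -1.7]
grip_width: 0.294
grip_force: 60.0
```

Call:
{"fn": "jog_arm", "kwargs": {
  "moves": [0,0.005,0,0,0,0,-1,0,0.01,0,0,0,0,-1,0,0.015,0,0,0,0,-1,0,0.02,0,0,0,0,-1,0,0.025,0,0,0,0,-1,0,0.03,0,0,0,0,-1,0,0.03,0,0,0,0,-1,0,0.03,0,0,0,0,-1]
}}

```text
time: 11.25
position: [0.5199, -0.0814, 0.0843]
tool_rot: [-0.002, 3.142, -0.0]
ft_force: [-0.6, -1.2, -1.4]
grip_width: 0.292
grip_force: 60.0
```

Run:
```python
from h import *
st()
```

```text
t 11.25 p [ 0.5199 -0.0814  0.0843] xyaw -179.91980643998554 zax [ 0.0001 -0.0001 -1.    ] f [-0.5789 -1.2417 -1.3525] w 0.2924241371939565 59.99906410463154 q [-0.5619  0.209   0.7395  1.9426 -0.1619  1.0491  1.82  ]
```

Call:
{"fn": "jog_arm", "kwargs": {
  "moves": [0,0.003,0,0,0,0,-1,0,0.006,0,0,0,0,-1,0,0.01,0,0,0,0,-1,0,0.013,0,0,0,0,-1,0,0.016,0,0,0,0,-1,0,0.016,0,0,0,0,-1,0,0.016,0,0,0,0,-1,0,0.016,0,0,0,0,-1]
}}

```text
time: 12.25
position: [0.5199, -0.0765, 0.0843]
tool_rot: [-0.002, 3.141, -0.0]
ft_force: [-0.1, -2.9, -1.9]
grip_width: 0.294
grip_force: 60.0
```

Run:
```python
from h import *
st()
fs=[]
for i in range(3): ctrl.get_image("scene"); fs.append(ctrl.get_state()["ft_force"])
print(np.mean(fs,0)); snap("top","t4.png")
```

```text
t 12.25 p [ 0.5199 -0.0765  0.0843] xyaw -179.91350413647484 zax [ 0.0001 -0.0001 -1.    ] f [-0.1125 -2.8845 -1.9462] w 0.2939122440254253 60.00042582862079 q [-0.5694  0.2068  0.7367  1.9442 -0.1598  1.0487  1.8091]
[ 0.4031 -2.2654 -1.4206]
```

Call:
{"fn": "jog_arm", "kwargs": {
  "moves": [0,0.002,-0.012,0,0,0,-1,0,0.004,-0.027,0,0,0,-1,0,0.005,-0.045,0,0,0,-1,0,0.005,-0.063,0,0,0,-1,0,0.005,-0.078,0,0,0,-1,0,0.005,-0.078,0,0,0,-1,-0.01,0.005,-0.078,0,0,0.03,-1,-0.025,0.005,-0.078,0,0,0.08,-1]
}}

```text
time: 13.45
position: [0.5273, -0.0749, 0.1074]
tool_rot: [-0.133, -3.138, -0.0]
ft_force: [-0.1, -4.1, -3.6]
grip_width: 0.298
grip_force: 60.0
```

Run:
```python
from h import *
st(); mv([.5773,-.0761,.107],np.radians(151.4))
```

```text
t 13.45 p [ 0.5273 -0.0749  0.1074] xyaw 175.1282785855971 zax [-0.0006  0.0001 -1.    ] f [-0.1322 -4.1467 -3.5996] w 0.29782493754082323 60.00054342672229 q [-0.5857  0.1941  0.7504  1.9056 -0.1483  1.0982  1.7089]
move [-0.1664  0.0102  0.0012] turn [-0.0001 -0.0005  0.3955]
```

Call:
{"fn": "jog_arm", "kwargs": {
  "moves": [-0.02,0.001,0,0,0,0.05,-1,-0.045,0.003,0,0,0,0.11,-1,-0.07,0.004,0,0,0,0.17,-1,-0.095,0.006,0,0,0,0.23,-1,-0.12,0.007,0,0,0,0.29,-1,-0.145,0.009,0,0,0,0.35,-1,-0.166,0.01,0,0,0,0.395,-1,-0.166,0.01,0,0,0,0.395,-1]
}}

```text
time: 14.45
position: [0.5751, -0.0779, 0.1061]
tool_rot: [-0.774, -3.04, 0.007]
ft_force: [-3.5, -6.3, -4.7]
grip_width: 0.297
grip_force: 60.0
```

Run:
```python
from h import *
st(); s=ctrl.get_state(); f=np.array(s["position"])-[0,0,.045]
snap("scene","s5.png"); x0,y0=305,195
p=np.load("pics/scene_px.npy"); save(p,"stretch.png",(x0,y0,x0+80,y0+60),10)
M=R.from_rotvec(s["tool_rot"]).as_matrix(); 
for n,P in(("foot",f),("post",[.567,-.095,.0555]),("eye",f-M[:,1]*.0215)): print(n,P,(np.array(proj("scene",P))-[x0,y0])*10)
st()
```

```text
t 14.45 p [ 0.5751 -0.0779  0.1061] xyaw 151.4422607381352 zax [-0.0057 -0.0029 -1.    ] f [-3.4707 -6.2628 -4.697 ] w 0.29734198817343355 60.006938790902495 q [-0.5801  0.3319  0.7944  1.789  -0.2552  1.1336  1.3699]
foot [ 0.5751 -0.0779  0.0611] [346.3617 213.1561]
post [0.567, -0.095, 0.0555] [360.1683 281.302 ]
eye [ 0.5648 -0.0968  0.0613] [357.1085 268.0687]
t 14.5 p [ 0.5748 -0.078   0.1061] xyaw 151.44282476691467 zax [-0.0059 -0.0028 -1.    ] f [-3.9423 -7.1768 -4.0925] w 0.29498859267082184 60.00669730827212 q [-0.58    0.3316  0.7945  1.7894 -0.2551  1.1336  1.3701]
```

View pics/stretch.png

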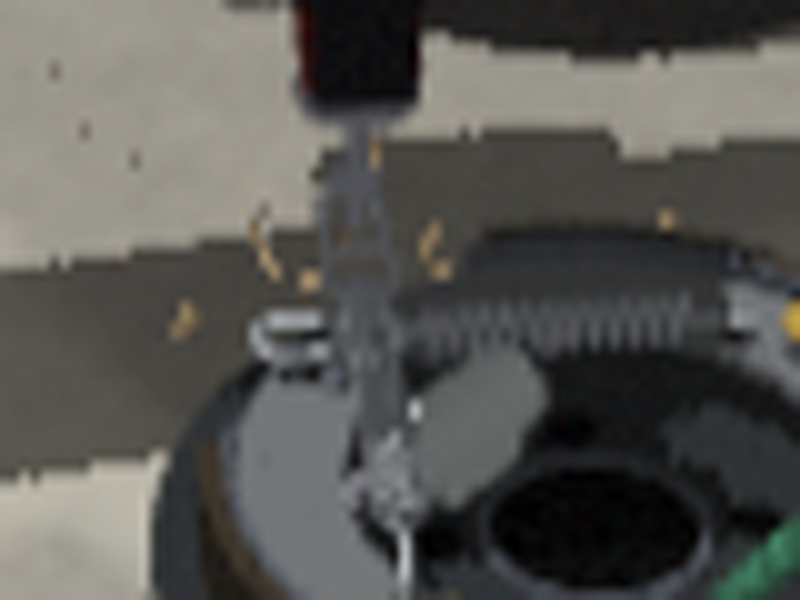

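The picture shows the loop hooked around the puller at about (357,230). The eye is near (366,276), still about 4 mm short of the post, and the force agrees. I'll pull a little further.

Call:
{"fn": "jog_arm", "kwargs": {
  "moves": [-0.001,0.004,0,0,0,0,-1,-0.002,0.008,0,0,0,0,-1,-0.003,0.0135,0,0,0,0,-1,-0.003,0.0135,0,0,0,0,-1,-0.003,0.0135,0,0,0,0,-1,-0.003,0.0135,0,0,0,0,-1,-0.003,0.0135,0,0,0,0,-1,-0.003,0.0135,0,0,0,0,-1]
}}

```text
time: 15.5
position: [0.5769, -0.0756, 0.106]
tool_rot: [-0.774, -3.039, 0.008]
ft_force: [-4.5, -7.8, -5.0]
grip_width: 0.292
grip_force: 60.0
```

```bash
cat >> h.py <<'E'
def ff(n=4):
    fs=[]
    for i in range(n): ctrl.get_image("top"); fs.append(ctrl.get_state()["ft_force"])
    f=np.mean(fs,0); M=R.from_rotvec(ctrl.get_state()["tool_rot"]).as_matrix(); print("F",f,"tool",M.T@f)
E
python3 - <<'E'
from h import *
ff();st()
M=R.from_rotvec(ctrl.get_state()["tool_rot"]).as_matrix(); print("eye",ctrl.get_state()["position"]-.0215*M[:,1])
E
```

```text
F [-4.6435 -7.9797 -4.5479] tool [ 0.2411 -9.2008  4.6054]
t 15.7 p [ 0.5769 -0.0755  0.106 ] xyaw 151.4249550202504 zax [-0.0068 -0.0033 -1.    ] f [-4.5627 -7.6759 -4.6031] w 0.29634482271150586 60.00867116264999 q [-0.5814  0.3363  0.7924  1.7845 -0.2572  1.1355  1.3662]
eye [ 0.5666 -0.0944  0.1061]
```

Call:
{"fn": "jog_arm", "kwargs": {
  "moves": [0,0.003,0.005,0,0,0,-1,0,0.003,0.013,0,0,0,-1,0,0.003,0.021,0,0,0,-1,0,0.003,0.029,0,0,0,-1,0,0.003,0.037,0,0,0,-1,0,0.003,0.045,0,0,0,-1,0,0.003,0.045,0,0,0,-1,0,0.003,0.045,0,0,0,-1]
}}

```text
time: 16.7
position: [0.5777, -0.0744, 0.0928]
tool_rot: [-0.774, -3.04, 0.006]
ft_force: [-4.5, -6.8, -3.7]
grip_width: 0.295
grip_force: 60.0
```

Run:
```python
from h import *
ff();st()
M=R.from_rotvec(ctrl.get_state()["tool_rot"]).as_matrix(); print("eye",ctrl.get_state()["position"]-.0215*M[:,1])
```

```text
F [-4.0055 -7.5181 -3.5225] tool [-0.0904 -8.4995  3.5671]
t 16.9 p [ 0.5777 -0.0744  0.0928] xyaw 151.43610717737536 zax [-0.0059 -0.0028 -1.    ] f [-4.2261 -7.6209 -3.5408] w 0.295749663019594 60.00766737386584 q [-0.5749  0.3528  0.7851  1.7956 -0.2717  1.1117  1.3749]
eye [ 0.5675 -0.0933  0.0929]
```

Call:
{"fn": "jog_arm", "kwargs": {
  "moves": [0,0,0.005,0,0,0,-1,0,0,0.01,0,0,0,-1,0,0,0.015,0,0,0,-1,0,0,0.019,0,0,0,-1,0,0,0.019,0,0,0,-1,0,0,0.019,0,0,0,-1,0,0,0.019,0,0,0,-1,0,0,0.019,0,0,0,-1]
}}

```text
time: 17.9
position: [0.5777, -0.0747, 0.0872]
tool_rot: [-0.774, -3.04, 0.007]
ft_force: [-4.6, -8.2, -2.7]
grip_width: 0.294
grip_force: 60.0
```

Run:
```python
from h import *
ff();st()
M=R.from_rotvec(ctrl.get_state()["tool_rot"]).as_matrix(); print("eye",ctrl.get_state()["position"]-.0215*M[:,1])
```

```text
F [-4.881  -7.5057 -2.7075] tool [ 0.6871 -8.911   2.759 ]
t 18.1 p [ 0.5777 -0.0747  0.0872] xyaw 151.42847466983898 zax [-0.0058 -0.0031 -1.    ] f [-4.361  -7.271  -2.1013] w 0.29366499501310295 60.008536325767636 q [-0.5715  0.3597  0.7824  1.8005 -0.2773  1.1017  1.3792]
eye [ 0.5675 -0.0936  0.0873]
```

Call:
{"fn": "jog_arm", "kwargs": {
  "moves": [0,0,0.003,0,0,0,-1,0,-0.004,0.003,0,0,0,-1,0,-0.008,0.003,0,0,0,-1,0,-0.013,0.003,0,0,0,-1,0,-0.018,0.003,0,0,0,-1,0,-0.022,0.003,0,0,0,-1,0,-0.022,0.003,0,0,0,-1,0,-0.022,0.003,0,0,0,-1]
}}

```text
time: 19.1
position: [0.5775, -0.0768, 0.0877]
tool_rot: [-0.77, -3.046, -0.002]
ft_force: [-1.4, 0.6, -2.6]
grip_width: 0.294
grip_force: 60.0
```

Run:
```python
from h import *
ff();st()
M=R.from_rotvec(ctrl.get_state()["tool_rot"]).as_matrix(); print("eye",ctrl.get_state()["position"]-.0215*M[:,1])
```

```text
F [-2.0786  0.5838 -2.0347] tool [ 2.1066 -0.4763  2.0339]
t 19.3 p [ 0.5776 -0.0774  0.0878] xyaw 151.6108827502836 zax [ 0.0006  0.0006 -1.    ] f [-1.2398  0.9424 -1.6575] w 0.29543322613907375 59.99896704219282 q [-0.5667  0.3543  0.7831  1.8049 -0.2796  1.0961  1.39  ]
eye [ 0.5674 -0.0963  0.0877]
```

Call:
{"fn": "jog_arm", "kwargs": {
  "moves": [0.002,-0.004,0,0,0,0,-1,0.002,-0.008,0,0,0,0,-1,0.002,-0.012,0,0,0,0,-1,0.002,-0.016,0,0,0,0,-1,0.002,-0.02,0,0,0,0,-1,0.002,-0.02,0,0,0,0,-1,0.002,-0.02,0,0,0,0,-1,0.002,-0.02,0,0,0,0,-1]
}}

```text
time: 20.3
position: [0.574, -0.0828, 0.0876]
tool_rot: [0.771, 3.045, 0.0]
ft_force: [0.1, 0.2, -2.4]
grip_width: 0.295
grip_force: 60.0
```

Run:
```python
from h import *
ff();st()
M=R.from_rotvec(ctrl.get_state()["tool_rot"]).as_matrix(); print("eye",ctrl.get_state()["position"]-.0215*M[:,1])
```

```text
F [ 0.0744  0.1635 -1.9318] tool [0.0124 0.179  1.9318]
t 20.5 p [ 0.574  -0.0828  0.0876] xyaw 151.59662820544227 zax [ 0.0001  0.0001 -1.    ] f [-0.2666  0.4698 -1.895 ] w 0.2968015279834783 59.99880759045482 q [-0.5624  0.3489  0.7866  1.8119 -0.276   1.0941  1.3975]
eye [ 0.5637 -0.1017  0.0876]
```

Call:
{"fn": "jog_arm", "kwargs": {
  "moves": [0,0,-0.003,0,0,0,-1,0,0,-0.006,0,0,0,-1,0,0,-0.01,0,0,0,-1,0,0,-0.014,0,0,0,-1,0,0,-0.018,0,0,0,-1,0,0,-0.022,0,0,0,-1,0,0,-0.022,0,0,0,-1,0,0,-0.022,0,0,0,-1]
}}

```text
time: 21.5
position: [0.5739, -0.0828, 0.0941]
tool_rot: [-0.771, -3.046, -0.0]
ft_force: [-0.6, -1.0, -2.5]
grip_width: 0.294
grip_force: 60.0
```

Run:
```python
from h import *
ff();st()
```

```text
F [ 0.1169  0.0559 -1.5332] tool [-0.0762  0.1048  1.5332]
t 21.7 p [ 0.5739 -0.0828  0.0941] xyaw 151.58862835081393 zax [-0.  0. -1.] f [ 0.3193 -0.3805 -1.5654] w 0.2923575872939412 59.998898673802614 q [-0.5662  0.3407  0.7902  1.8061 -0.2689  1.1058  1.3923]
```

Call:
{"fn": "jog_arm", "kwargs": {
  "moves": [0,0,-0.02,0,0,0,-1,0,0,-0.05,0,0,0,-1,0,0,-0.1,0,0,0,-1,0,0,-0.18,0,0,0,-1,0.02,0.05,-0.26,0,0,0.1,-1,0.06,0.15,-0.32,0,0,0.2,-1,0.1,0.25,-0.35,0,0,0.3,-1,0.12,0.3,-0.36,0,0,0.35,-1]
}}

```text
time: 22.7
position: [0.5859, 0.016, 0.2041]
tool_rot: [1.312, 2.853, 0.004]
ft_force: [-0.2, 0.2, -1.7]
grip_width: 0.299
grip_force: 60.0
```

Run:
```python
from h import *
snap("scene","s6.png"); p=np.load("pics/scene_px.npy"); a=cv2.resize(p[200:260,305:365],(480,480),interpolation=cv2.INTER_CUBIC)
snap("top","t6.png"); p=np.load("pics/top_px.npy"); b=cv2.resize(p[160:200,338:364],(312,480),interpolation=cv2.INTER_CUBIC)
cv2.imwrite("pics/seat.png",np.hstack([a,b])); st(); mv([.4976,.2588,.18],np.radians(107.7))
```

```text
t 22.8 p [0.5858 0.0164 0.2035] xyaw 130.83019873903606 zax [ 0.0017  0.0014 -1.    ] f [-0.048  -0.1447 -2.2521] w 0.2982542717179808 59.99972286634147 q [-0.7852  0.2469  0.8382  1.6703 -0.1908  1.3072  0.8002]
move [0.8036 0.3056 0.0788] turn [ 0.0021 -0.0004  0.3855]
```

View pics/seat.png

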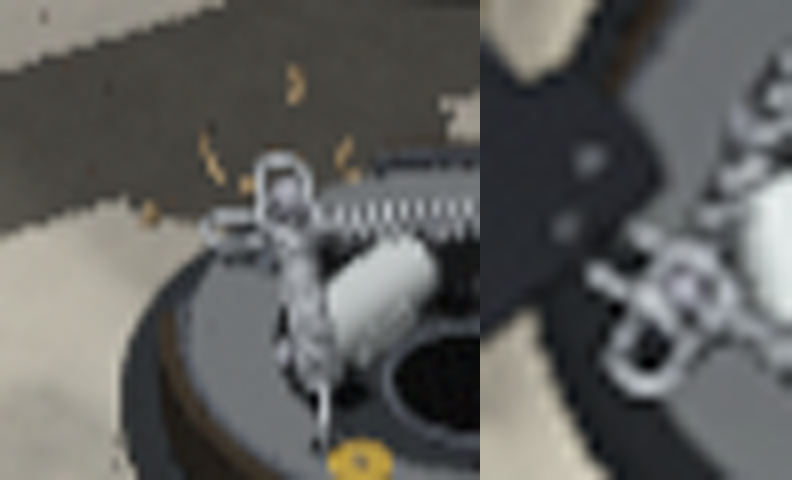

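The seat view shows the post head inside the eye at (285,190), with the pull loop beyond it and no longer hooked to the puller. Next I'll take the puller back to the block.

Call:
{"fn": "jog_arm", "kwargs": {
  "moves": [0.1,0.04,0,0,0,0.05,-1,0.23,0.09,0.02,0,0,0.12,-1,0.36,0.14,0.03,0,0,0.19,-1,0.5,0.19,0.05,0,0,0.26,-1,0.63,0.24,0.07,0,0,0.33,-1,0.75,0.285,0.08,0,0,0.385,-1,0.8,0.305,0.08,0,0,0.385,-1,0.8,0.305,0.08,0,0,0.385,-1]
}}

```text
time: 23.8
position: [0.4987, 0.2549, 0.1785]
tool_rot: [1.855, 2.535, 0.0]
ft_force: [0.0, -1.2, -1.6]
grip_width: 0.296
grip_force: 60.0
```

Run:
```python
from h import *
ff(2); st(); mv([.4976,.2588,.1],np.radians(107.7))
```

```text
F [ 0.4432 -0.9186 -1.2621] tool [-1.0076  0.1478  1.2634]
t 23.9 p [0.4996 0.2528 0.1786] xyaw 107.37340148039905 zax [ 0.001  -0.0009 -1.    ] f [ 0.5637 -1.14   -1.6949] w 0.29087400901032684 59.998677810654044 q [-1.1814  0.1836  0.7467  1.7622 -0.1299  1.2459 -0.0983]
move [ 0.0214 -0.0007  0.2619] turn [ 0.0007  0.0011 -0.0054]
```

Call:
{"fn": "jog_arm", "kwargs": {
  "moves": [0.015,0,0.05,0,0,0,-1,0.015,0,0.11,0,0,0,-1,0.015,0,0.17,0,0,0,-1,0.015,0,0.23,0,0,0,-1,0.015,0,0.26,0,0,0,-1,0.015,0,0.26,0,0,0,-1,0.015,0,0.26,0,0,0,-1,0.015,0,0.26,0,0,0,-1]
}}

```text
time: 24.9
position: [0.4976, 0.2599, 0.1009]
tool_rot: [1.858, 2.533, 0.002]
ft_force: [0.1, -0.1, -3.1]
grip_width: 0.293
grip_force: 60.0
```

Run:
```python
from h import *
ff(3); st(); mv([.4976,.2588,.0495],np.radians(107.7))
```

```text
F [-0.0165 -0.0479 -1.7179] tool [-0.0415 -0.0316  1.7178]
t 25.05 p [0.4973 0.2597 0.1006] xyaw 107.49683543495487 zax [ 0.0007  0.0007 -1.    ] f [ 0.1363 -0.3317 -1.4503] w 0.295165472689667 59.998727375641465 q [-1.1574  0.2704  0.724   1.8453 -0.2003  1.0989 -0.0544]
move [-0.0034 -0.0002  0.1705] turn [ 0.0008 -0.0004 -0.0034]
```

Position is good, so down to foot ≈ 0.020 first, then a check.

Call:
{"fn": "jog_arm", "kwargs": {
  "moves": [-0.003,0,0,0,0,0,-1,-0.003,0,0.02,0,0,0,-1,-0.003,0,0.04,0,0,0,-1,-0.003,0,0.06,0,0,0,-1,-0.003,0,0.08,0,0,0,-1,-0.003,0,0.1,0,0,0,-1,-0.003,0,0.115,0,0,0,-1,-0.003,0,0.115,0,0,0,-1]
}}

```text
time: 26.05
position: [0.4971, 0.2585, 0.0653]
tool_rot: [-1.858, -2.533, 0.001]
ft_force: [0.5, 0.4, -1.0]
grip_width: 0.295
grip_force: 60.0
```

Run:
```python
from h import *
ff(3); st(); mv([.4976,.2588,.0495],np.radians(107.7))
```

```text
F [-0.2398 -0.0204 -1.9191] tool [ 0.0524 -0.2357  1.919 ]
t 26.2 p [0.4975 0.2588 0.0659] xyaw 107.49029691681322 zax [ 0.0004  0.0003 -1.    ] f [-0.5847 -0.1851 -2.2284] w 0.29628419832579933 59.99885997734964 q [-1.1375  0.316   0.7097  1.8755 -0.2378  1.0351 -0.0246]
move [-0.      0.0002  0.0546] turn [ 0.0005 -0.0001 -0.0035]
```

Call:
{"fn": "jog_arm", "kwargs": {
  "moves": [0,0,0.01,0,0,0,-1,0,0,0.02,0,0,0,-1,0,0,0.03,0,0,0,-1,0,0,0.04,0,0,0,-1,0,0,0.048,0,0,0,-1,0,0,0.054,0,0,0,-1,0,0,0.054,0,0,0,-1,0,0,0.054,0,0,0,-1]
}}

```text
time: 27.2
position: [0.4974, 0.2587, 0.0495]
tool_rot: [1.858, 2.533, 0.0]
ft_force: [-0.0, 0.0, -1.4]
grip_width: 0.295
grip_force: 60.0
```

Run:
```python
from h import *
ff(3); st()
```

```text
F [-0.4326 -0.1877 -1.5271] tool [-0.0491 -0.4693  1.527 ]
t 27.35 p [0.4974 0.2587 0.0495] xyaw 107.48836299591862 zax [ 0.0001  0.0001 -1.    ] f [ 0.1309 -0.299  -0.9431] w 0.29433187755434737 59.999037589877844 q [-1.1276  0.3388  0.701   1.888  -0.2567  1.0055 -0.0105]
```

Almost standing on the block. I'll open the fingers, then rise.

Call:
{"fn": "jog_arm", "kwargs": {
  "moves": [0,0,0.002,0,0,0,-1,0,0,0.002,0,0,0,-0.35,0,0,0.002,0,0,0,-0.2,0,0,0.002,0,0,0,0,0,0,0.002,0,0,0,0.5,0,0,0.002,0,0,0,1,0,0,0.002,0,0,0,1,0,0,0.002,0,0,0,1],
  "newtons": 20
}}

```text
time: 28.35
position: [0.4973, 0.2587, 0.0489]
tool_rot: [1.858, 2.533, 0.0]
ft_force: [-0.4, 0.9, 0.3]
grip_width: 0.866
grip_force: 0.0
```

Call:
{"fn": "jog_arm", "kwargs": {
  "moves": [0,0,0,0,0,0,1,0,0,-0.03,0,0,0,1,0,0,-0.1,0,0,0,1,0,0,-0.2,0,0,0,1,0,0,-0.32,0,0,0,1,0,0,-0.42,0,0,0,1,0,0,-0.5,0,0,0,1,0,0,-0.5,0,0,0,1]
}}

```text
time: 29.35
position: [0.4987, 0.2592, 0.2014]
tool_rot: [1.857, 2.532, 0.007]
ft_force: [-0.0, -0.4, 0.2]
grip_width: 0.997
grip_force: 0.0
```

Run:
```python
from h import *
st(); a=np.load("pics/scene_px.npy")
im=ctrl.get_image("scene")["pixels"][:,:,::-1]
# compare handle's red blob with the start picture
o=cv2.imread("pics/scene0.png"); o=cv2.resize(o,(640,400),interpolation=cv2.INTER_AREA)
for p in(o,im):
    p=p.astype(int); m=(p[:,:,2]>70)&(p[:,:,1]<45)&(p[:,:,0]<45); y,x=np.nonzero(m[140:190,230:265]); print(len(x),x.mean()+230,y.mean()+140,x.min()+230,x.max()+230,y.min()+140,y.max()+140)
```

```text
t 29.35 p [0.4987 0.2592 0.2014] xyaw 107.48247514523558 zax [ 0.0036  0.0032 -1.    ] f [-0.0165 -0.4284  0.1576] w 0.9965021949578342 0.0 q [-1.197   0.1657  0.7499  1.7313 -0.1188  1.2858 -0.1159]
101 244.9009900990099 160.26732673267327 241 253 152 174
16 244.125 158.0 241 252 152 172
```

```bash
python3 -c "
from bench import ctrl
print(ctrl.close_job())"
```

```text
the job is handed in; nothing more can be done
None
```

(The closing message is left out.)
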